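Start up the microscope rig in order

TASK

Start the microscope rig by pressing the caps of its switch pods fully in with a light touch of the fingertips, in this order: first the blue one (pump), then the yellow one (lamp), then the red one (camera). Leave the white one (stirrer) off. Press gently, and do not lift, shove or knock over the pods or the other things on the bench.

Things in the scene. Friction and masses are not known exactly. Their poses are not given: they have to be found in the camera images.
- pump_pod: pump switch pod, loose on the bench: dark grey round housing 66 mm across and 30 mm high, about 0.45 kg, with a round blue push cap on top. Origin: centre of its underside; z is up
- pump_cap_top (a point): centre of the top face of the blue cap (34 mm across), 46 mm above the bench at the start; 8 mm lower once the cap is in and let go
- pump_cap (a joint): how far the blue cap's plunger is pushed in, m: 0 standing proud (off), 0.008 fully in (on). It moves at about 3 to 4 N, does not spring back, and stays wherever it is left. The cap rides on the plunger on a spring (2.5 N per mm, up to 6 mm): the fingertip goes down about 1 mm before the plunger moves and about 10 mm in all to have it fully in, at about 5 N
- lamp_pod: lamp switch pod, loose on the bench: dark grey round housing 66 mm across and 30 mm high, about 0.45 kg, with a round yellow push cap on top. Origin: centre of its underside; z is up
- lamp_cap_top (a point): centre of the top face of the yellow cap (34 mm across), 46 mm above the bench at the start; 8 mm lower once the cap is in and let go
- lamp_cap (a joint): how far the yellow cap's plunger is pushed in, m: 0 standing proud (off), 0.008 fully in (on). It moves at about 3 to 4 N, does not spring back, and stays wherever it is left. The cap rides on the plunger on a spring (2.5 N per mm, up to 6 mm): the fingertip goes down about 1 mm before the plunger moves and about 10 mm in all to have it fully in, at about 5 N
- camera_pod: camera switch pod, loose on the bench: dark grey round housing 66 mm across and 30 mm high, about 0.45 kg, with a round red push cap on top. Origin: centre of its underside; z is up
- camera_cap_top (a point): centre of the top face of the red cap (34 mm across), 46 mm above the bench at the start; 8 mm lower once the cap is in and let go
- camera_cap (a joint): how far the red cap's plunger is pushed in, m: 0 standing proud (off), 0.008 fully in (on). It moves at about 3 to 4 N, does not spring back, and stays wherever it is left. The cap rides on the plunger on a spring (2.5 N per mm, up to 6 mm): the fingertip goes down about 1 mm before the plunger moves and about 10 mm in all to have it fully in, at about 5 N
- stirrer_pod: stirrer switch pod, loose on the bench: dark grey round housing 66 mm across and 30 mm high, about 0.45 kg, with a round white push cap on top. Origin: centre of its underside; z is up
- stirrer_cap_top (a point): centre of the top face of the white cap (34 mm across), 46 mm above the bench at the start; 8 mm lower once the cap is in and let go
- stirrer_cap (a joint): how far the white cap's plunger is pushed in, m: 0 standing proud (off), 0.008 fully in (on). It moves at about 3 to 4 N, does not spring back, and stays wherever it is left. The cap rides on the plunger on a spring (2.5 N per mm, up to 6 mm): the fingertip goes down about 1 mm before the plunger moves and about 10 mm in all to have it fully in, at about 5 N
- jar: amber sample jar with black cap, 44 mm across, 55 mm high, loose. Origin: centre of its underside
- objective: steel microscope objective standing upright, 30 mm across, 45 mm high, loose. Origin: centre of its underside
- drone: tiny red four-rotor drone, about 75 mm across its propellers and 23 mm high, loose. Origin: centre of its underside

How it is judged:
By the outcome, as a careful person would: the job done as asked, in the order asked, and still so for the second after the job is handed in, with the robot touching nothing.
It also fails if it takes over 48 s, if anything falls off the work surface, if the arm or the gripper's body presses on something with over 40 N, if the wrist force passes 120 N, or if a joint passes its speed limit or range.

ROBOT

A 6-joint arm with a two-finger parallel gripper is mounted at the origin on the work surface. World frame = base frame: x ahead of the robot, y to its left, z up, the work surface at z = 0. Lengths are in m, angles in rad, forces in N, time in s.
With the tool pointing down it reaches from about 0.375 to 0.9 m from the base axis. Payload 3.1 kg.
Tool frame: the origin (TCP) lies on the centre line of the jaws, within the pads' length; the fingertips stand 22 mm ahead of it and the grasp point (between the pads) lies 3 mm ahead of it; z points along the fingers, y is the line along which they close (so a half turn about z gives the same grasp; the last joint's range is limited). The gripper opens to 85 mm and grips with 20 to 120 N. Pads are 22 mm wide; open, the fingers measure 114 mm over their backs; the gripper's body (76 mm by 85 mm) begins 54 mm behind the grasp point. The pads swing forward as they close: fully open they stand 13 mm farther back than shut.
Start: joints at [1.05, 0.527, 1.433, -0, 1.181, -0.178], TCP at [0.209, 0.589, 0.253] pointing down, gripper open.
Joint ranges: [-3.08, 3.08], [-0.75, 2.2], [0.22, 2.44], [-1.43, 4.57], [0, 2.65], [-2.85, 2.85]. Speed limits (rad/s): [2.79, 2.79, 3.14, 3.14, 3.14, 3.14].

INTERFACE

Orientations are given as a unit quaternion [x, y, z, w].
In Python, from station import manip gives the robot as it stands.
- The arm moves only by the tool drive_effector, called after "Request:" by a JSON object that holds its "method" and its "body", one argument or row to a line. Schema: {"type":"object","properties":{"moves":{"type":"array","items":{"type":"array","prefixItems":[{"type":"array","items":{"type":"number"},"minItems":3,"maxItems":3},{"type":"number"},{"type":"number"}],"minItems":3,"maxItems":3},"minItems":1,"maxItems":20},"force":{"type":"number"},"only":{"type":"string"},"quiet":{"type":"boolean"},"lines":{"type":"string"}},"required":["moves"],"additionalProperties":false}. moves is a list of rows, 1 to 20 of them, each written [[dx, dy, dz], turn, opening]: dx, dy, dz in shares of 100 cm (1.0 is 100 cm), then a turn about the tool's z in fractions of the full range, 1 being 2 rad, then the opening from 0.0 (shut) to 1.0 (fully open); each row is the pose to reach, as a shift and turn from the pose commanded when the call began, along the tool's axes at that moment; what a row does not reach only later rows make up. A row lasts 1/10 s, in which the tool goes at most 0.05 m and 0.15 rad, less where a joint would pass 70% of its speed; a pose out of reach is approached as far as the arm can. The fingers move at their own pace and stop on an object; force is the grip in N (left out, the last holds). Time passes only in rows, so rows that do not move let the fingers close. The tool returns the time, the measured TCP pose, the force, the opening and the grip force at its end. only (a regular expression) keeps the lines of the reply that match it, lines (a string "A,B") keeps lines A to B, and quiet returns only ok. No shift or turn number may pass 1 either way. Input that does not fit is refused with a message, and nothing moves.
- manip.sense(): the state, without advancing time (a new reading comes with each control period).
- manip.snapshot(name): name is "scene" or "top"; returns a dict with "pixels" (384x512x3 uint8, red, green, blue), "range_z" (384x512 float32, m along the optical axis (not along the pixel's ray), 0 where there is no reading), "fov_y" (degrees; the focal length in pixels is half the picture's height over the tangent of half this angle, whatever the lens; pixels are square), "cx", "cy" (the principal point, pixels), "R" (3x3) and "t" (3): a world point X has camera coordinates R X + t. Camera axes: x right, y down, z forward; pixel columns grow to the right and rows downward; lengths in m; the calibration is good to about 2 mm. A picture is of the moment at which its call begins.
- manip.sign_off(): hands the job in; it is judged then, once.
The state is a dict: "t": time; "q": joint angles; "qd": joint speeds; "tau": joint torques, N m; "tcp_pos": TCP position; "tool_rot": TCP orientation; "force": force on the tool from outside, world axes, zero at the start; "ft_torque": the same for the moment, N m; "finger_gap": opening from 0.0 (shut) to 1.0 (fully open); "gripper_force": force on a finger pad.
Only numpy, scipy, OpenCV 4.12 (cv2) and the standard library are available. Lean on these libraries where they do the work, as an engineer would, in place of code of your own. Each camera call takes 0.05 s, during which the arm holds its last target. There are 200 camera calls.

## Working session

There is one attempt and no reset: what is moved stays moved. The work goes in short steps, Python scripts to look and compute and a tool call to move; the robot and the scene stay as the last step left them, time stands still between calls to the robot, and variables do not carry over. Pictures are saved under pics/ and viewed, at most 10 in all, crops included, and the job is handed in when it is done.

```bash
ls; mkdir -p pics; python3 - <<'E'
from station import manip
import cv2,numpy as np
for n in("top","scene"):
    s=manip.snapshot(n); np.savez(f"/tmp/{n}.npz",**s)
    cv2.imwrite(f"pics/{n}0.png",s["pixels"][...,::-1])
    print(n,s["fov_y"],s["cx"],s["cy"],np.round(s["R"],3).tolist(),s["t"])
s=manip.sense();print({k:np.round(v,4).tolist() for k,v in s.items()})
E
```

```text
pics
station.py
top 43.49552231855388 256.4461259346745 180.17347068051473 [[-0.052, -0.999, 0.003], [-0.971, 0.05, -0.233], [0.233, -0.015, -0.972]] [0.03241517 0.56283891 1.01762951]
scene 49.33147659571309 264.14105829875405 192.76326168053942 [[0.216, 0.976, -0.015], [0.684, -0.162, -0.712], [-0.697, 0.144, -0.702]] [-0.12357024 -0.33563175  1.19798272]
{'t': 0.1, 'q': [1.0505, 0.5284, 1.4338, -0.0, 1.1814, -0.1785], 'qd': [-0.0004, -0.0021, -0.0025, 0.0019, -0.0004, 0.0005], 'tau': [0.0009, -44.3306, -17.8587, -0.0002, 0.0038, 0.0], 'tcp_pos': [0.2092, 0.5883, 0.2524], 'tool_rot': [0.1701, 0.9854, -0.0009, -0.0003], 'force': [0.0877, -0.3464, -0.455], 'ft_torque': [-0.017, 0.0546, -0.0369], 'gripper_force': 0.0, 'finger_gap': 0.9965}
```

```bash
sleep 1; python3 -c "
import cv2,numpy as np
cv2.imwrite('pics/both0.png',cv2.resize(np.vstack([cv2.imread('pics/top0.png')]),(768,576)))"
```

```text
(no output)
```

View pics/top0.png

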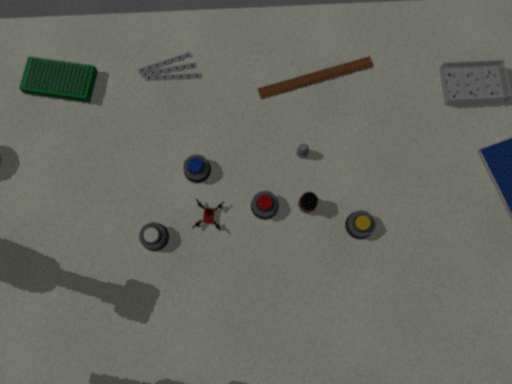

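View pics/scene0.png

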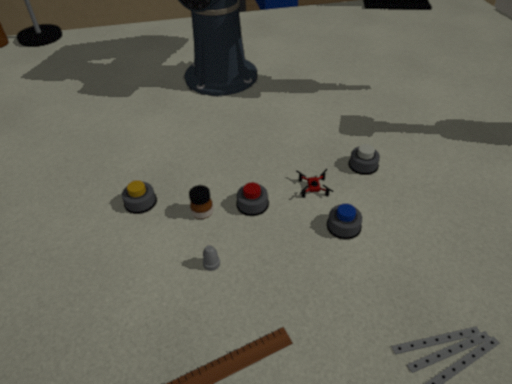

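The top view shows blue at (195,165), red (265,203), yellow (363,223) and white (153,235). The drone is at (209,215), the jar at (309,202) and the objective at (303,151). The scene view shows blue at (346,213), red (252,191) and yellow (137,188). Next I locate the cap tops.

```bash
cat > loc.py <<'E'
import cv2,numpy as np
H={'blue':(105,125),'yellow':(20,32),'red':(0,6)}
seed={'top':{'blue':(195,165),'red':(265,203),'yellow':(363,223)},'scene':{'blue':(346,213),'red':(252,191),'yellow':(137,188)}}
def locate(s,view,c,h=.046):
    f=192/np.tan(np.radians(s['fov_y'])/2)
    hsv=cv2.cvtColor(s['pixels'],cv2.COLOR_RGB2HSV)
    m=cv2.inRange(hsv,(H[c][0],120,50),(H[c][1],255,255))
    if c=='red': m|=cv2.inRange(hsv,(174,120,50),(180,255,255))
    u,v=seed[view][c]; w=np.zeros_like(m); cv2.circle(w,(u,v),18,255,-1); m&=w
    ys,xs=np.nonzero(m); R,t=np.array(s['R']),np.array(s['t'])
    d=np.c_[(xs-s['cx'])/f,(ys-s['cy'])/f,np.ones(len(xs))]
    z=s['range_z'][ys,xs]; P=(d*z[:,None]-t)@R; 
    rays=d@R; C=-R.T@t; Q=C+rays*((h-C[2])/rays[:,2])[:,None]
    top=P[:,2]>np.percentile(P[:,2],90)-.004
    pts=Q[top,:2].astype(np.float32)
    return np.round([*pts.mean(0),*cv2.minEnclosingCircle(pts)[0],cv2.minEnclosingCircle(pts)[1],np.percentile(P[:,2],80),len(xs),top.sum()],4)
if __name__=="__main__":
    for c in H:
        for v in seed: print(c,v,locate(dict(np.load(f'/tmp/{v}.npz')),v,c))
E
python3 loc.py
```

```bash
cat > go.py <<'E'
import sys,numpy as np
from station import manip
from scipy.spatial.transform import Rotation as R
T={'blue':(.6157,.1430),'yellow':(.4622,-.2307),'red':(.5197,-.0128)}
s=manip.sense(); d=np.r_[T[sys.argv[1]],float(sys.argv[2])]-s['tcp_pos']
print(s['t'],np.round(s['tcp_pos'],4),np.round(s['force'],2),'tool delta',np.round(R.from_quat(s['tool_rot']).inv().apply(d),4))
E
python3 go.py blue 0.10
```

```text
0.1 [0.2092 0.5883 0.2524] [ 0.09 -0.35 -0.45] tool delta [-0.5323 -0.283   0.1528]
```

Request:
{"method": "drive_effector", "body": {
  "moves": [
    [[-0.02,-0.01,0],0,0],
    [[-0.05,-0.03,0],0,0],
    [[-0.09,-0.05,0],0,0],
    [[-0.13,-0.07,0],0,0],
    [[-0.17,-0.09,0],0,0],
    [[-0.21,-0.11,0],0,0],
    [[-0.25,-0.13,0],0,0],
    [[-0.29,-0.15,0],0,0],
    [[-0.33,-0.175,0],0,0],
    [[-0.37,-0.2,0],0,0],
    [[-0.41,-0.22,0],0,0],
    [[-0.45,-0.24,0],0,0],
    [[-0.49,-0.26,0],0,0],
    [[-0.52,-0.275,0.02],0,0],
    [[-0.532,-0.283,0.05],0,0],
    [[-0.532,-0.283,0.09],0,0],
    [[-0.532,-0.283,0.12],0,0],
    [[-0.532,-0.283,0.14],0,0],
    [[-0.532,-0.283,0.15],0,0],
    [[-0.532,-0.283,0.15],0,0]
  ],
  "force": 20
}}

```text
t: 2.1
tcp_pos: [0.6147, 0.1438, 0.1016]
tool_rot: [0.17, 0.985, -0.0, -0.002]
force: [-0.3, 0.3, 0.7]
finger_gap: 0.004
gripper_force: 0.0
```

```bash
python3 go.py blue 0.068
```

```text
2.1 [0.6147 0.1438 0.1016] [-0.27  0.28  0.72] tool delta [-0.0013 -0.0004  0.0336]
```

Request:
{"method": "drive_effector", "body": {
  "moves": [
    [[-0.001,0,0.01],0,0],
    [[-0.001,0,0.02],0,0],
    [[-0.001,0,0.026],0,0],
    [[-0.001,0,0.029],0,0],
    [[-0.001,0,0.03],0,0],
    [[-0.001,0,0.031],0,0],
    [[-0.001,0,0.032],0,0],
    [[-0.001,0,0.033],0,0],
    [[-0.001,0,0.034],0,0],
    [[-0.001,0,0.035],0,0],
    [[-0.001,0,0.036],0,0],
    [[-0.001,0,0.037],0,0],
    [[-0.001,0,0.038],0,0],
    [[-0.001,0,0.038],0,0],
    [[-0.001,0,0.038],0,0]
  ]
}}

```text
t: 3.6
tcp_pos: [0.6169, 0.1435, 0.0655]
tool_rot: [0.17, 0.985, 0.0, 0.0]
force: [-0.4, 0.2, 2.9]
finger_gap: -0.0
gripper_force: 1.4
```

```bash
python3 go.py blue 0.058
```

```text
3.6 [0.6169 0.1435 0.0655] [-0.38  0.21  2.87] tool delta [ 0.0009 -0.0009  0.0075]
```

Request:
{"method": "drive_effector", "body": {
  "moves": [
    [[0,0,0.001],0,0],
    [[0,0,0.002],0,0],
    [[0,0,0.003],0,0],
    [[0,0,0.004],0,0],
    [[0,0,0.005],0,0],
    [[0,0,0.006],0,0],
    [[0,0,0.006],0,0],
    [[0,0,0.006],0,0]
  ]
}}

```text
t: 4.4
tcp_pos: [0.6168, 0.1436, 0.0592]
tool_rot: [0.17, 0.985, 0.0, 0.0]
force: [0.5, -0.4, 1.9]
finger_gap: 0.001
gripper_force: 1.2
```

```bash
python3 go.py blue 0.058
```

```text
4.4 [0.6168 0.1436 0.0592] [ 0.49 -0.37  1.91] tool delta [ 0.0009 -0.0009  0.0012]
```

Request:
{"method": "drive_effector", "body": {
  "moves": [
    [[0,0,0.001],0,0],
    [[0,0,0.001],0,0],
    [[0,0,0.001],0,0]
  ]
}}

```text
t: 4.7
tcp_pos: [0.6168, 0.1436, 0.0585]
tool_rot: [0.17, 0.985, 0.0, 0.0]
force: [-0.5, -1.2, 3.2]
finger_gap: 0.001
gripper_force: 2.0
```

```bash
python3 go.py blue 0.058
```

```text
4.7 [0.6168 0.1436 0.0585] [-0.48 -1.22  3.17] tool delta [ 0.0009 -0.0009  0.0005]
```

Request:
{"method": "drive_effector", "body": {
  "moves": [
    [[0,0,0.001],0,0],
    [[0,0,0.001],0,0],
    [[0,0,0.001],0,0]
  ]
}}

```text
t: 5.0
tcp_pos: [0.6168, 0.1436, 0.0577]
tool_rot: [0.17, 0.985, 0.0, 0.0]
force: [-0.7, -0.7, 6.3]
finger_gap: -0.001
gripper_force: 3.0
```

Request:
{"method": "drive_effector", "body": {
  "moves": [
    [[0,0,0.001],0,0],
    [[0,0,0.001],0,0],
    [[0,0,0.001],0,0]
  ]
}}

```text
t: 5.3
tcp_pos: [0.6169, 0.1436, 0.057]
tool_rot: [0.17, 0.985, 0.0, 0.0]
force: [-0.8, 0.5, 7.6]
finger_gap: -0.005
gripper_force: 3.8
```

Request:
{"method": "drive_effector", "body": {
  "moves": [
    [[0,0,-0.01],0,0],
    [[0,0,-0.03],0,0],
    [[0,0,-0.06],0,0],
    [[0,0,-0.08],0,0],
    [[0,0,-0.09],0,0],
    [[0,0,-0.09],0,0]
  ]
}}

```text
t: 5.9
tcp_pos: [0.6175, 0.1436, 0.1476]
tool_rot: [0.17, 0.985, 0.0, 0.001]
force: [-0.1, 0.4, -0.5]
finger_gap: 0.0
gripper_force: 0.0
```

```bash
python3 go.py yellow 0.10; python3 go.py yellow 0.147
```

```text
5.9 [0.6175 0.1436 0.1476] [-0.08  0.41 -0.54] tool delta [ 0.021  -0.4048  0.0471]
5.9 [0.6175 0.1436 0.1476] [-0.08  0.41 -0.54] tool delta [ 2.090e-02 -4.047e-01  1.000e-04]
```

Request:
{"method": "drive_effector", "body": {
  "moves": [
    [[0,-0.02,0],0,0],
    [[0.003,-0.05,0],0,0],
    [[0.005,-0.09,0],0,0],
    [[0.007,-0.13,0],0,0],
    [[0.009,-0.17,0],0,0],
    [[0.011,-0.21,0],0,0],
    [[0.013,-0.25,0],0,0],
    [[0.015,-0.29,0],0,0],
    [[0.017,-0.33,0],0,0],
    [[0.019,-0.37,0],0,0],
    [[0.021,-0.395,0],0,0],
    [[0.021,-0.405,0.01],0,0],
    [[0.021,-0.405,0.025],0,0],
    [[0.021,-0.405,0.04],0,0],
    [[0.021,-0.405,0.047],0,0],
    [[0.021,-0.405,0.047],0,0]
  ]
}}

```text
t: 7.5
tcp_pos: [0.4604, -0.2295, 0.0975]
tool_rot: [0.17, 0.985, 0.001, -0.002]
force: [-0.6, -1.3, 0.2]
finger_gap: -0.002
gripper_force: 0.0
```

```bash
python3 go.py yellow 0.068
python3 - <<'E'
from station import manip
from loc import locate
for v in('top','scene'):
    s=manip.snapshot(v)
    for c in('blue','red'): print(v,c,locate(s,v,c,.038 if c=='blue' else .046))
E
```

```text
7.5 [ 0.4604 -0.2295  0.0975] [-0.62 -1.3   0.23] tool delta [-0.0022 -0.0006  0.0294]
top blue [6.126e-01 1.432e-01 6.128e-01 1.429e-01 1.640e-02 3.960e-02 1.790e+02
 1.220e+02]Traceback (most recent call last):
  File "<stdin>", line 5, in <module>
  File "loc.py", line 14, in locate
    top=P[:,2]>np.percentile(P[:,2],90)-.004
               ~~~~~~~~~~~~~^^^^^^^^^^^
    return _quantile_unchecked(
        a, q, axis, out, overwrite_input, method, keepdims, weights)
    return _ureduce(a,
                    func=_quantile_ureduce_func,
    ...<5 lines>...
                    overwrite_input=overwrite_input,
                    method=method)
    r = func(a, **kwargs)
    result = _quantile(arr,
                       quantiles=q,
    ...<2 lines>...
                       out=out,
                       weights=wgt)
    slices_having_nans = np.isnan(arr[-1, ...])
                                  ~~~^^^^^^^^^
IndexError: index -1 is out of bounds for axis 0 with size 0
```

Blue dropped by 8.2 mm, so it's fully in and the pod hasn't moved. Next, yellow.

Request:
{"method": "drive_effector", "body": {
  "moves": [
    [[-0.001,0,0.01],0,0],
    [[-0.001,0,0.02],0,0],
    [[-0.001,0,0.025],0,0],
    [[-0.001,0,0.027],0,0],
    [[-0.001,0,0.028],0,0],
    [[-0.001,0,0.029],0,0],
    [[-0.001,0,0.03],0,0],
    [[-0.001,0,0.031],0,0],
    [[-0.001,0,0.032],0,0],
    [[-0.001,0,0.033],0,0],
    [[-0.001,0,0.034],0,0],
    [[-0.001,0,0.035],0,0],
    [[-0.001,0,0.036],0,0],
    [[-0.001,0,0.037],0,0],
    [[-0.001,0,0.037],0,0],
    [[-0.001,0,0.037],0,0]
  ]
}}

```text
t: 9.15
tcp_pos: [0.4623, -0.2314, 0.0623]
tool_rot: [0.17, 0.985, -0.0, 0.0]
force: [0.6, 0.5, 2.2]
finger_gap: -0.001
gripper_force: 1.3
```

```bash
python3 go.py yellow 0.057
```

```text
9.15 [ 0.4623 -0.2314  0.0623] [0.59 0.5  2.25] tool delta [0.0003 0.0006 0.0053]
```

Request:
{"method": "drive_effector", "body": {
  "moves": [
    [[0,0,0.001],0,0],
    [[0,0,0.002],0,0],
    [[0,0,0.003],0,0],
    [[0,0,0.004],0,0],
    [[0,0,0.005],0,0],
    [[0,0,0.005],0,0],
    [[0,0,0.005],0,0]
  ]
}}

```text
t: 9.85
tcp_pos: [0.4623, -0.2314, 0.0576]
tool_rot: [0.17, 0.985, -0.0, 0.0]
force: [-0.8, -0.3, 6.5]
finger_gap: 0.001
gripper_force: 3.0
```

Request:
{"method": "drive_effector", "body": {
  "moves": [
    [[0,0,0.001],0,0],
    [[0,0,0.001],0,0],
    [[0,0,0.001],0,0]
  ]
}}

```text
t: 10.15
tcp_pos: [0.4623, -0.2314, 0.0568]
tool_rot: [0.17, 0.985, -0.0, 0.0]
force: [-1.5, -0.0, 8.6]
finger_gap: -0.001
gripper_force: 4.0
```

Request:
{"method": "drive_effector", "body": {
  "moves": [
    [[0,0,-0.01],0,0],
    [[0,0,-0.03],0,0],
    [[0,0,-0.06],0,0],
    [[0,0,-0.08],0,0],
    [[0,0,-0.09],0,0],
    [[0,0,-0.09],0,0]
  ]
}}

```text
t: 10.75
tcp_pos: [0.4626, -0.2316, 0.1474]
tool_rot: [0.17, 0.985, -0.001, 0.001]
force: [-0.9, 0.1, -0.4]
finger_gap: 0.002
gripper_force: 0.0
```

```bash
python3 go.py red 0.10
```

```text
10.75 [ 0.4626 -0.2316  0.1474] [-0.87  0.11 -0.4 ] tool delta [0.0196 0.2253 0.0472]
```

Request:
{"method": "drive_effector", "body": {
  "moves": [
    [[0.002,0.02,0],0,0],
    [[0.004,0.05,0],0,0],
    [[0.008,0.09,0],0,0],
    [[0.012,0.13,0],0,0],
    [[0.015,0.17,0],0,0],
    [[0.018,0.2,0],0,0],
    [[0.02,0.22,0],0,0],
    [[0.02,0.225,0.01],0,0],
    [[0.02,0.225,0.025],0,0],
    [[0.02,0.225,0.04],0,0],
    [[0.02,0.225,0.047],0,0],
    [[0.02,0.225,0.047],0,0],
    [[0.02,0.225,0.047],0,0]
  ]
}}

```text
t: 12.05
tcp_pos: [0.5185, -0.0132, 0.0989]
tool_rot: [0.17, 0.985, -0.0, -0.0]
force: [-0.9, -0.3, -0.5]
finger_gap: 0.0
gripper_force: 0.0
```

```bash
python3 go.py red 0.068
python3 - <<'E'
from station import manip
from loc import locate
s=manip.snapshot('top')
for c in('blue','yellow'): 
  try: print(c,locate(s,'top',c,.038))
  except IndexError: print(c,'hidden')
E
```

```text
12.05 [ 0.5185 -0.0132  0.0989] [-0.91 -0.35 -0.49] tool delta [-0.001   0.0007  0.0309]
blue hidden
yellow [ 4.582e-01 -2.306e-01  4.584e-01 -2.312e-01  1.660e-02  3.950e-02
  1.900e+02  1.350e+02]
```

Yellow dropped by 8 mm and is in. Last, red.

Request:
{"method": "drive_effector", "body": {
  "moves": [
    [[-0.001,0,0.01],0,0],
    [[-0.001,0,0.02],0,0],
    [[-0.001,0,0.026],0,0],
    [[-0.001,0,0.028],0,0],
    [[-0.001,0,0.029],0,0],
    [[-0.001,0,0.03],0,0],
    [[-0.001,0,0.031],0,0],
    [[-0.001,0,0.032],0,0],
    [[-0.001,0,0.033],0,0],
    [[-0.001,0,0.034],0,0],
    [[-0.001,0,0.035],0,0],
    [[-0.001,0,0.036],0,0],
    [[-0.001,0,0.037],0,0],
    [[-0.001,0,0.038],0,0],
    [[-0.001,0,0.038],0,0],
    [[-0.001,0,0.038],0,0]
  ]
}}

```text
t: 13.7
tcp_pos: [0.5198, -0.013, 0.0613]
tool_rot: [0.17, 0.985, 0.0, 0.0]
force: [0.2, 0.3, 2.6]
finger_gap: -0.005
gripper_force: 1.3
```

```bash
python3 go.py red 0.057
```

```text
13.7 [ 0.5198 -0.013   0.0613] [0.17 0.27 2.55] tool delta [0.0002 0.0001 0.0043]
```

Request:
{"method": "drive_effector", "body": {
  "moves": [
    [[0,0,0.001],0,0],
    [[0,0,0.002],0,0],
    [[0,0,0.003],0,0],
    [[0,0,0.004],0,0],
    [[0,0,0.004],0,0],
    [[0,0,0.004],0,0]
  ]
}}

```text
t: 14.3
tcp_pos: [0.5199, -0.013, 0.0576]
tool_rot: [0.17, 0.985, -0.0, 0.0]
force: [1.2, 0.2, 6.7]
finger_gap: 0.003
gripper_force: 3.0
```

Request:
{"method": "drive_effector", "body": {
  "moves": [
    [[0,0,0.001],0,0],
    [[0,0,0.001],0,0],
    [[0,0,0.001],0,0]
  ]
}}

```text
t: 14.6
tcp_pos: [0.5199, -0.013, 0.0568]
tool_rot: [0.17, 0.985, -0.0, 0.0]
force: [-0.9, 0.3, 8.6]
finger_gap: -0.002
gripper_force: 4.0
```

Request:
{"method": "drive_effector", "body": {
  "moves": [
    [[0,0,-0.01],0,0],
    [[0,0,-0.03],0,0],
    [[0,0,-0.07],0,0],
    [[0,0,-0.11],0,0],
    [[0,0,-0.15],0,0],
    [[0,-0.03,-0.17],0,0],
    [[0,-0.07,-0.18],0,0],
    [[0,-0.11,-0.18],0,0],
    [[0,-0.15,-0.18],0,0],
    [[0,-0.19,-0.18],0,0],
    [[0,-0.23,-0.18],0,0],
    [[0,-0.27,-0.18],0,0],
    [[0,-0.3,-0.18],0,0],
    [[0,-0.3,-0.18],0,0],
    [[0,-0.3,-0.18],0,0]
  ]
}}

```text
t: 16.1
tcp_pos: [0.4183, -0.2954, 0.236]
tool_rot: [0.171, 0.985, 0.001, -0.001]
force: [-0.3, 1.3, -0.6]
finger_gap: -0.0
gripper_force: 0.0
```

```bash
python3 - <<'E'
from station import manip
from loc import locate
import cv2
for v in('top','scene'):
  s=manip.snapshot(v); cv2.imwrite(f'pics/{v}1.png',s['pixels'][...,::-1])
  for c in('blue','yellow','red'): 
    try: print(v,c,locate(s,v,c,.038))
    except IndexError: print(c,'hidden')
E
```

```text
top blue [6.130e-01 1.426e-01 6.124e-01 1.429e-01 1.680e-02 3.930e-02 1.790e+02
 1.350e+02]
yellow hidden
top red [ 5.164e-01 -1.250e-02  5.159e-01 -1.260e-02  1.660e-02  3.950e-02
  1.870e+02  1.340e+02]
scene blue [6.179e-01 1.430e-01 6.182e-01 1.425e-01 1.780e-02 3.840e-02 2.280e+02
 2.020e+02]
scene yellow [ 4.645e-01 -2.303e-01  4.650e-01 -2.310e-01  1.830e-02  3.840e-02
  2.150e+02  1.740e+02]
scene red [ 5.217e-01 -1.250e-02  5.217e-01 -1.270e-02  1.720e-02  3.820e-02
  2.050e+02  1.670e+02]
```

View pics/scene1.png

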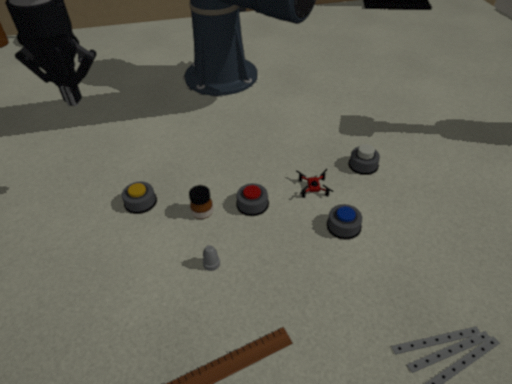

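The scene view shows the blue (346,215), yellow (137,190) and red (252,193) caps all down. The white cap (365,153) is still up, the other items are where they were, and the arm is clear.

```bash
python3 -c "
from station import manip
print(manip.sign_off())"
```

```text
the job is handed in; nothing more can be done
None
```

I pressed the blue, yellow and red caps fully in, in that order (each about 8 mm lower in the camera depth, with at most about 9 N read at the tool), left white off, saw nothing else move, and handed the job in at about 16 s.

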